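# Open a keypad's battery hatch with its pin key

### The arm

A 7-joint arm with a two-finger parallel gripper is mounted at the origin on a cart in front of the work surface, level with it; the furniture and walls round the work are solid. World frame = base frame: x ahead of the robot, y to its left, z up, the work surface at z = 0. Lengths are in m, angles in rad, forces in N, time in s.
With the tool pointing down it reaches from about 0.4 to 0.85 m from the base axis. Payload 10.4 kg.
Tool frame: the origin (TCP) lies on the centre line of the jaws, within the pads' length; the fingertips stand 11 mm ahead of it and the grasp point (between the pads) lies 8 mm behind it (tip_reach is the distance from the TCP to the fingertips, in m); z points along the fingers, y is the line along which they close (so a half turn about z gives the same grasp; the last joint's range is limited). The gripper opens to 85 mm and grips with 20 to 120 N. Pads are 22 mm wide; open, the fingers measure 114 mm over their backs; the gripper's body (76 mm by 85 mm) begins 54 mm behind the grasp point. The pads swing forward as they close: fully open they stand 13 mm farther back than shut.
Start: joints at [1.272, 0.332, -0.065, 1.46, 0.022, 1.35, -0.088], TCP at [0.17, -0.601, 0.242] pointing down, gripper open.
Joint ranges: [-2.6, 2.6], [-0.5, 2.12], [-1.47, 1.34], [0.16, 2.42], [-1.27, 4.41], [0.06, 2.06], [-2.6, 2.6]. Speed limits (rad/s): [2.22, 2.22, 2.79, 2.79, 3.14, 3.14, 3.14].

### API

Orientations are given as a unit quaternion [x, y, z, w].
In Python, from workcell import get_obs, camera, hand_in, tip_reach gives the robot as it stands. The module is installed in compiled form; this text tells all that it offers.
- The arm moves only by the tool move_arm, never from a script. Its argument "plan" is a list of rows, each an object with "delta_pos": the shift along the tool's x, y, z in shares of 0.6 m (1.0 is 0.6 m), a list of three; "turn": the turn, a rotation vector about the tool's x, y, z in a scale on which 1.0 is 180 degrees, a list of three; "fingers": the closure, from 0 (fully open) to 1 (shut). A call has 1 to 12 rows; each row is the pose to reach, as a shift and turn from the pose commanded when the call began, along the tool's axes at that moment; what a row does not reach only later rows make up. A row lasts 1/8 s, in which the tool goes at most 62.5 mm and 10.7 degrees, less where a joint would pass 70% of its speed; a pose out of reach is approached as far as the arm can. A call with a gripper value outside its range is refused whole. The fingers move at their own pace and stop on an object; "force" is the grip in N (left out, the last holds). Time passes only in rows, so rows that repeat a pose let the fingers close. It gives the time, the measured TCP pose, the force, the opening and the grip force at its end, in the units of the state.
- get_obs(): the state, without advancing time (a new reading comes with each control period).
- camera(name): name is "scene" or "top"; returns a dict with "color" (420x560x3 uint8, red, green, blue), "range_z" (420x560 float32, m along the optical axis (not along the pixel's ray), 0 where there is no reading), "fx", "fy", "cx", "cy" (pixels), "R" (3x3) and "t" (3): a world point X has camera coordinates R X + t. Camera axes: x right, y down, z forward; pixel columns grow to the right and rows downward; lengths in m; the calibration is good to about 2 mm. A picture is of the moment at which its call begins.
- hand_in(): hands the job in; it is judged then, once.
The state is a dict: "clock": time; "joint_pos": joint angles; "joint_velocities": joint speeds; "tau": joint torques, N m; "position": TCP position; "ee_rot": TCP orientation; "ft_force": force on the tool from outside, world axes, zero at the start; "torque": the same for the moment, N m; "grip_width": opening from 0.0 (shut) to 1.0 (fully open); "grasp_force": force on a finger pad.
Only numpy, scipy, OpenCV 4.12 (cv2) and the standard library are available. Lean on these libraries where they do the work, as an engineer would, in place of code of your own. Each camera call takes 0.05 s, during which the arm holds its last target. There are 200 camera calls.

### The job

The vision-training keypad needs a new battery. Take the blue pin key out of its stand, press the recessed latch button in the battery hatch down with the pin and, holding it down, push the hatch straight back until it is all the way open. Work by feel (never more than 22 N on the keypad), then put the pin key back in its stand and leave the other things on the desk alone.

Things in the scene. Friction and masses are not known exactly. Their poses are not given: they have to be found in the camera images.
- keypad: Light-grey keypad, 104 (x) x 96 (y) x 40 mm, fixed on the desk pad. Origin on the pad, 72 mm behind its front edge and 32 mm before its rear edge, mid-width. +x points from the sloped front (small screen, three coloured keys) to the rear, the way the hatch opens; z up. The ribbed battery hatch (58 x 66 x 7 mm, top 40 mm up) runs between side rails 39 mm high and slides out over the rear edge.
- hatch (a joint): How far the battery hatch has slid open along the keypad's +x, in m: 0 shut, 0.034 fully open at its stop. Unlatched it slides with 2 to 3 N and stays where it is left; latched it does not give. If the button is let up early it locks again, shut or at a second catch about 9 mm open; beyond 17 mm it runs free even with the button up.
- hatch_hole (a point): Centre of the round 10 mm latch hole at the hatch's top, 40 mm above the keypad's origin; moves with the hatch (shut: 14 mm from that origin along +x). In it the orange button, face 5 mm down, sprung up with 3 N, 7.5 N when deep. The catch is screw-set, units differ: the button frees the hatch after 2 to 10.5 mm of travel and meets a firm stop 1.5 mm deeper; just off that stop is right.
- pin_key: Pin key, about 40 g, upright in its stand: blue square handle 14 x 14 x 70 mm with black rings and a white top, and below it a round steel pin, 5.4 mm thick, 26 mm long. Origin: centre of the handle's lower end, where the pin begins (31 mm above the stand's origin when seated); z up the handle, x and y square to its flat sides.
- pin_tip (a point): The free end of the pin, 26 mm below the pin key's origin on its axis.
- key_stand: Round aluminium stand, 48 mm wide on a dark foot 66 mm wide, 44 mm high, fixed on the desk pad. In its top a round pocket 24 mm wide, 13 mm deep; in the pocket's floor a hole 11 mm wide, 26 mm deep for the pin. The handle's lower end rests on the pocket's floor, 31 mm above the origin, any way round. Origin on the pad under its centre.
- saline: Bystander: white-capped small bottle, 39 mm wide, 73 mm high; origin under its centre.
- penlight: Bystander: white pocket light lying flat, 14 x 136 x 15 mm; origin under its middle.
- prism_bar: Bystander: clear prism bar lying flat, 32 x 150 x 14 mm; origin under its middle.
- fresh_cell: Bystander: the fresh AA cell lying on the pad, 14 x 51 x 14 mm; origin under its middle.
Mind the look-alikes: they are no part of the job. Leave any green, orange or turquoise look-alike of the pin_key alone.

How it is judged:
On the way, in this order (a step that is already met when the one before it is completed fails the run):
1. the pin key is lifted clear out of its stand (z of pin_tip in the frame of key_stand above 0.046 m), for 0.1 s.
2. the pin stands in the latch hole and the hatch, its latch held down, is pushed past both catches (horizontal distance between pin_tip and hatch_hole below 0.006 m and contact force between pin_key and keypad above 1 N and value of joint hatch above 0.017 m), for 0.05 s.
3. the hatch is all the way open (value of joint hatch above 0.03 m), for 0.1 s.
At the end, for the whole second after the job is handed in: The hatch is open by more than 30 mm of its 34 mm, and the pin key is released, at rest, upright and seated in its stand (within 6 mm of its centre, its handle's lower end no more than 3 mm above the pocket's floor) (value of joint hatch above 0.03 m and horizontal distance between pin_key and key_stand below 0.006 m and z of pin_key in the frame of key_stand below 0.034 m and angle between pin_key's own z axis and vertical below 0.12 rad and linear speed of pin_key below 0.02 m/s and contact force between the fingers and pin_key below 0.1 N); the robot touches nothing.
It fails at once if the pin key bears on the keypad with more than 22 N (contact force between pin_key and keypad above 22 N).
It fails at once if the hand or arm itself pushes the keypad or its hatch (contact force between any of the fingers, the arm and keypad above 2 N).
It fails at once if a bystander is shifted by more than 20 mm (distance of any of saline, penlight, prism_bar, fresh_cell from where it was at the start of the episode above 0.02 m).
It also fails if it takes over 67 s, if anything falls off the work surface, if the arm or the gripper's body presses on something with over 40 N, if the wrist force passes 120 N, or if a joint passes its speed limit or range.

## Working session

There is one attempt and no reset: what is moved stays moved. The work goes in short steps, Python scripts to look and compute and a tool call to move; the robot and the scene stay as the last step left them, time stands still between calls to the robot, and variables do not carry over. Pictures are saved under pics/ and viewed, at most 10 in all, crops included, and the job is handed in when it is done.

Besides the shell and the picture viewer there is one more tool, called after ">>>" as name(argument=value, ...), one argument or row to a line, values as JSON. move_arm: Moves the arm, as the interface text tells. Its arguments: {"type":"object","properties":{"plan":{"type":"array","items":{"type":"object","properties":{"delta_pos":{"type":"array","items":{"type":"number"}},"turn":{"type":"array","items":{"type":"number"}},"fingers":{"type":"number"}}}},"force":{"type":"number"}},"required":["plan"]}

```bash
mkdir -p pics
cat > h.py <<'E'
import numpy as np,cv2
from workcell import get_obs,camera,hand_in,tip_reach
from scipy.spatial.transform import Rotation as Ro
def save(n,c): cv2.imwrite(f'pics/{n}.png',c['color'][:,:,::-1])
def ray(c,u,v,z):
    R,t=np.array(c['R']),np.array(c['t']); o=-R.T@t
    d=R.T@np.array([(u-c['cx'])/c['fx'],(v-c['cy'])/c['fy'],1]); return o+d*(z-o[2])/d[2]
def proj(c,X):
    p=np.array(c['R'])@np.array(X)+np.array(c['t']); return c['fx']*p[0]/p[2]+c['cx'],c['fy']*p[1]/p[2]+c['cy']
def pts(c):
    z=c['range_z'];v,u=np.indices(z.shape)
    p=np.stack([(u-c['cx'])/c['fx']*z,(v-c['cy'])/c['fy']*z,z],-1)
    return (p-np.array(c['t']))@np.array(c['R'])
E
python3 - <<'E'
from h import *
import pickle
print(get_obs(),tip_reach)
for n in('top','scene'):
    c=camera(n);save(n+'0',c);pickle.dump(c,open(n+'.pkl','wb'))
    print(n,c['fx'],-np.array(c['R']).T@np.array(c['t']),np.array(c['R']).round(3).tolist())
E
```

```text
{'clock': 0.0, 'joint_pos': array([ 1.27240348,  0.33284625, -0.06471069,  1.46098464,  0.02162725,
        1.34991358, -0.08849897]), 'joint_velocities': array([ 0.00062245, -0.00103388, -0.00102728,  0.00045728,  0.00013164,
       -0.00088283,  0.0007111 ]), 'tau': array([-7.93473737e-04, -6.25442076e+01,  4.85861942e-02, -3.91599941e+01,
        1.62525015e-02,  9.96464136e-03,  4.07384300e-05]), 'position': array([ 0.17008103, -0.60101498,  0.24151128]), 'ee_rot': array([ 9.90504400e-01,  1.37479107e-01, -1.46135900e-04, -7.12820739e-04]), 'ft_force': array([-0.52357593,  0.07352979, -0.17819292]), 'torque': array([-0.01765747,  0.02194763,  0.04185594]), 'grasp_force': 0.0, 'grip_width': 1.000517887203775} 0.011
top 457.5698338391181 [ 0.35676751 -0.00239306  1.28971226] [[0.021, -0.999, 0.028], [-0.989, -0.024, -0.145], [0.146, -0.024, -0.989]]
scene 462.0374278078193 [-0.2002585   0.4253517   0.52434562] [[-0.51, -0.86, -0.011], [-0.405, 0.251, -0.879], [0.759, -0.443, -0.476]]
```

View pics/top0.png

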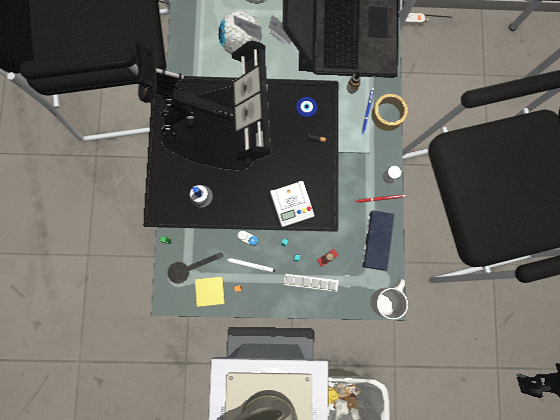

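View pics/scene0.png

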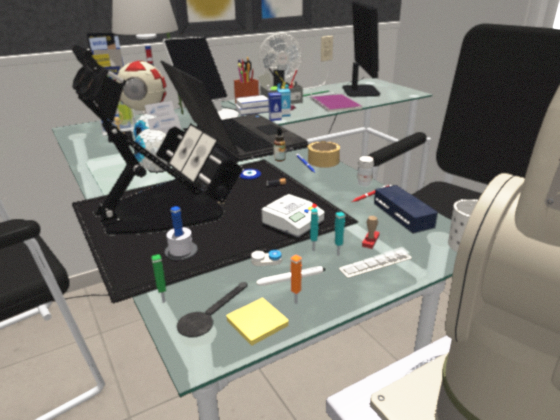

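Top view: the blue pin key in its stand is at (200,195) and the keypad at (292,203). Scene view: key at (178,222) in its stand at (180,243), keypad at (293,215).

Possible mix-ups (scene / top pixels): green key (158,272)/(164,240), orange (296,275)/(238,288), turquoise (314,222)/(285,242) and turquoise (340,228)/(297,258). None of these stands in an aluminium stand. I choose the blue one at top (200,195).

Run:
```python
from h import *
import pickle
T=pickle.load(open('top.pkl','rb'));S=pickle.load(open('scene.pkl','rb'))
def crop(c,u,v,w,h,k): return cv2.resize(c['color'][v:v+h,u:u+w,::-1],None,fx=k,fy=k,interpolation=cv2.INTER_CUBIC)
a=crop(T,180,170,50,60,5);b=crop(T,262,170,60,60,5);d=crop(S,150,200,50,60,5);e=crop(S,255,185,80,60,5)
m=np.zeros((600,650,3),np.uint8);m[:300,:250]=a;m[:300,250:550]=b;m[300:,:250]=d;m[300:,250:650]=e
cv2.imwrite('pics/m1.png',m)
P=pts(T)
for z0,z1,(u0,v0,u1,v1) in [(.09,.112,(185,180,215,210)),(.034,.05,(185,180,220,215)),(.034,.045,(262,175,322,235)),(.005,.045,(262,175,322,235))]:
    q=P[v0:v1,u0:u1];k=(q[...,2]>z0)&(q[...,2]<z1);vv,uu=np.nonzero(k)
    print(k.sum(),q[k].mean(0).round(4),q[k].min(0).round(4),q[k].max(0).round(4),uu.mean()+u0,vv.mean()+v0)
    r=cv2.minAreaRect((q[k][:,:2]*1000).astype(np.float32));print(r)
# pad height
print('pad',np.median(P[205:220,220:255,2]))
for n,c in(('T',T),('S',S)):
    hsv=cv2.cvtColor(c['color'],cv2.COLOR_RGB2HSV)
    k=cv2.inRange(hsv,(105,120,60),(125,255,255)); nn,l,st,ce=cv2.connectedComponentsWithStats(k)
    print(n,[(st[i].tolist(),ce[i].round(1).tolist()) for i in range(1,nn) if st[i][4]>20])
# orange button
hsv=cv2.cvtColor(T['color'],cv2.COLOR_RGB2HSV)
k=cv2.inRange(hsv[175:235,262:322],(5,90,80),(22,255,255));nn,l,st,ce=cv2.connectedComponentsWithStats(k)
print([(st[i].tolist(),(ce[i]+[262,175]).round(2).tolist()) for i in range(1,nn)])
```

```text
38 [0.5947 0.2041 0.1039] [0.5876 0.1972 0.0913] [0.6041 0.2118 0.112 ] 195.8684210526316 189.57894736842104
((595.8441162109375, 204.72787475585938), (14.439809799194336, 13.697633743286133), 13.84630012512207)
104 [0.5916 0.2008 0.0445] [0.5715 0.1814 0.0342] [0.6193 0.2268 0.05  ] 200.55769230769232 195.07692307692307
((594.2999267578125, 203.48800659179688), (44.29446029663086, 45.13916015625), 49.91337585449219)
741 [ 0.5699 -0.0548  0.0413] [ 0.5124 -0.1134  0.0341] [0.6398 0.0073 0.045 ] 293.03643724696354 205.35897435897436
((576.9415893554688, -52.962196350097656), (104.97469329833984, 96.04057312011719), 19.50397300720215)
2027 [ 0.5797 -0.053   0.0209] [ 0.4966 -0.1367  0.005 ] [0.6666 0.0343 0.045 ] 292.1223482979773 203.23137641835226
((580.616943359375, -52.62451171875), (167.67913818359375, 169.65274047851562), 1.5670491456985474)
pad 0.00579394400920034
T [([296, 97, 22, 20, 228], [306.3, 106.7]), ([365, 102, 5, 15, 33], [367.4, 109.5]), ([363, 119, 4, 13, 27], [364.3, 124.5]), ([192, 187, 10, 10, 40], [196.2, 190.9])]
S [([261, 0, 11, 18, 73], [265.2, 8.5]), ([269, 94, 13, 18, 123], [274.7, 102.0]), ([298, 156, 9, 8, 23], [302.5, 160.2]), ([240, 169, 21, 11, 96], [250.8, 175.4]), ([170, 205, 10, 6, 40], [174.8, 207.7]), ([171, 212, 12, 24, 202], [176.7, 222.6])]
[([25, 15, 3, 3, 7], [288.0, 191.29])]
```

View pics/m1.png

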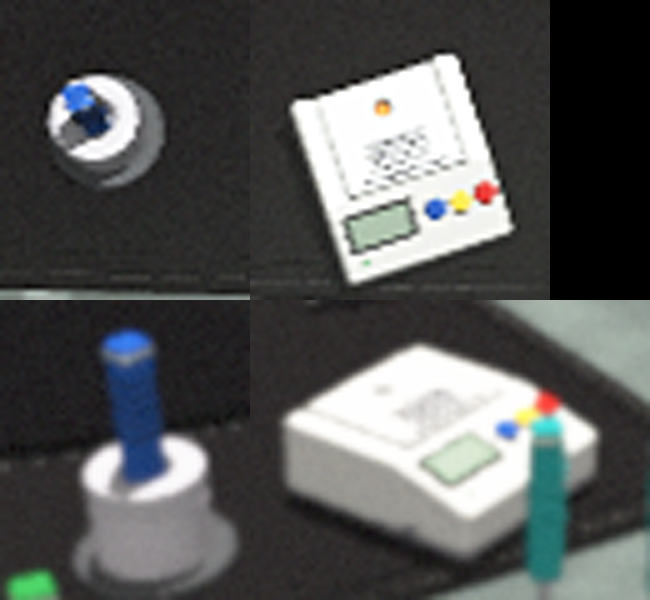

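The crop confirms the choice: bright-capped blue handle in the aluminium stand at top (195.6,189.4). The orange latch button shows at top (288,191), and the keypad front (screen) faces the robot.

```bash
cat >> h.py <<'E'
def rel(target,yaw_y=None,tilt=None):
    """tool-frame shift/turn from present pose to world target, tool down with tool y at yaw_y (deg)"""
    o=get_obs();R=Ro.from_quat(o['ee_rot']);d=R.inv().apply(np.array(target)-o['position'])
    tr=np.zeros(3)
    if yaw_y is not None:
        a=np.radians(yaw_y);y=np.array([np.cos(a),np.sin(a),0]);z=np.array([0,0,-1.]);x=np.cross(y,z)
        tr=(R.inv()*Ro.from_matrix(np.stack([x,y,z],1))).as_rotvec()
    return d.round(4).tolist(),tr.round(4).tolist()
E
python3 - <<'E'
from h import *
import pickle
T=pickle.load(open('top.pkl','rb'));S=pickle.load(open('scene.pkl','rb'))
zp=.0058
k=8
def blob(c,u,v,w,h,f,z,nm):
    im=cv2.resize(c['color'][v:v+h,u:u+w],None,fx=k,fy=k,interpolation=cv2.INTER_CUBIC)
    m=f(im);n,l,st,ce=cv2.connectedComponentsWithStats(m);i=1+st[1:,4].argmax()
    cn=cv2.findContours((l==i).astype(np.uint8),0,1)[0][0][:,0]
    pix=(cn+.5)/k-.5+[u,v]; w_=np.array([ray(c,*p,z)[:2] for p in pix])*1000
    M=cv2.moments(w_.astype(np.float32).reshape(-1,1,2))
    print(nm,st[i],'pix',(ce[i]+.5)/k-.5+[u,v],'cent',M['m10']/M['m00'],M['m01']/M['m00'],cv2.minAreaRect(w_.astype(np.float32)))
bb=lambda im:cv2.inRange(cv2.cvtColor(im,cv2.COLOR_RGB2HSV),(95,120,170),(125,255,255))
blob(T,186,180,25,25,bb,zp+.101,'captop')
blob(S,160,200,30,14,bb,zp+.101,'capscene')
gr=lambda im:cv2.inRange(cv2.cvtColor(im,cv2.COLOR_RGB2HSV),(0,0,170),(180,60,255))
def f(im): # stand top incl. key: close
    return cv2.morphologyEx(gr(im),cv2.MORPH_CLOSE,np.ones((73,73),np.uint8))
blob(T,180,175,45,45,f,zp+.044,'standtop')
blob(S,155,222,45,28,f,zp+.044,'standscene')
ob=lambda im:cv2.inRange(cv2.cvtColor(im,cv2.COLOR_RGB2HSV),(5,70,80),(22,255,255))
blob(T,278,182,20,20,ob,zp+.0355,'button')
wh=lambda im:cv2.morphologyEx(cv2.inRange(cv2.cvtColor(im,cv2.COLOR_RGB2HSV),(0,0,110),(180,255,255)),cv2.MORPH_CLOSE,np.ones((25,25),np.uint8))
blob(T,262,172,60,60,wh,zp+.040,'keypadtop')
# rails height & pad
P=pts(T);q=P[180:200,275:310];print('hatch z',np.median(q[...,2]),'pad around',np.median(P[215:222,200:260,2]),np.median(P[165:175,290:330,2]))
# obstacles
q=P.reshape(-1,3)
for c,nm in((T,'T'),(S,'S')):
    q=pts(c)[c['range_z']>0].reshape(-1,3)
    for h in(.06,.12,.2,.3,.4):
        s=q[(q[:,2]>h)&(q[:,2]<h+.1)&(q[:,0]>.35)&(q[:,0]<1.0)&(abs(q[:,1])<.45)]
        if len(s): 
            d1=np.hypot(*(s[:,:2]-[.595,.204]).T);d2=np.hypot(*(s[:,:2]-[.615,-.04]).T)
            far=d1>.03
            print(nm,h,'near key',s[far][d1[far].argmin()].round(3) if far.any() else '','near hole',s[d2.argmin()].round(3))
E
```

```text
captop [  51   56   51   43 1385] pix [194.97116426 188.98614621] cent 595.7108058606781 206.01759536861414 ((596.1563720703125, 205.9026336669922), (13.82959270477295, 13.720149040222168), 23.374418258666992)
capscene [  91   53   65   34 1596] pix [174.92238409 208.2398183 ] cent 594.6536356311126 205.28970646401802 ((594.5460205078125, 205.42491149902344), (16.475465774536133, 14.688368797302246), 10.6669282913208)
standtop [   80    82   143   134 14246] pix [198.66027306 193.03682613] cent 596.2151664626939 205.37603361471568 ((596.262451171875, 205.78439331054688), (47.321529388427734, 46.842559814453125), 46.38072204589844)
standscene [   94    44   195   105 15076] pix [178.57337822 233.67507131] cent 593.7199176016178 205.19828616257848 ((592.7582397460938, 205.49429321289062), (48.118629455566406, 49.18748474121094), 76.16986846923828)
button [ 71  65  26  24 479] pix [288.03170668 191.2493476 ] cent 609.2876593113971 -40.148398284159356 ((609.6257934570312, -40.0546760559082), (8.15518569946289, 8.69626235961914), 1.1508984565734863)
keypadtop [   64    70   359   369 85645] pix [291.98928061 203.26969248] cent 575.2769004865067 -51.647426702665676 ((575.8847045898438, -51.810546875), (108.41254425048828, 98.47810363769531), 19.574026107788086)
hatch z 0.04324960214827822 pad around 0.005726355836774032 0.005726260686795608
T 0.06 near key [0.692 0.105 0.073] near hole [0.696 0.012 0.105]
T 0.12 near key [0.758 0.224 0.126] near hole [0.696 0.02  0.123]
T 0.2 near key [0.78  0.259 0.219] near hole [0.794 0.234 0.205]
T 0.3 near key [0.75  0.264 0.344] near hole [0.808 0.209 0.31 ]
S 0.06 near key [0.688 0.103 0.073] near hole [0.693 0.011 0.113]
S 0.12 near key [0.753 0.224 0.13 ] near hole [0.695 0.017 0.121]
S 0.2 near key [0.756 0.29  0.299] near hole [0.812 0.219 0.3  ]
S 0.3 near key [0.747 0.264 0.343] near hole [0.807 0.21  0.31 ]
```

Run:
```python
from h import *
import pickle
for p in([.36,-.38,.25],[.5,-.12,.25],[.595,.2055,.2]): print(rel(p,18))
for n in('top','scene'):
    c=pickle.load(open(n+'.pkl','rb'));q=pts(c)[c['range_z']>0].reshape(-1,3)
    for h in np.arange(.05,.32,.03):
        s=q[(q[:,2]>h)&(q[:,2]<h+.03)&(q[:,0]>.66)&(q[:,0]<.85)&(abs(q[:,1]-.0)<.13)]
        if len(s): 
            d=np.hypot(*(s[:,:2]-[.641,-.03]).T);i=d.argmin();print(n,h.round(2),len(s),s[:,:2].min(0).round(3),s[i].round(3),d.min().round(3))
```

```text
([0.2429, -0.161, -0.0082], [-0.001, -0.001, -1.6091])
([0.4484, -0.373, -0.0079], [-0.001, -0.001, -1.6091])
([0.6285, -0.6603, 0.0424], [-0.001, -0.001, -1.6091])
top 0.05 455 [0.672 0.034] [0.695 0.034 0.078] 0.084
top 0.08 595 [0.671 0.009] [0.698 0.009 0.109] 0.069
top 0.11 717 [0.692 0.012] [0.697 0.012 0.111] 0.07
top 0.14 246 [0.696 0.032] [0.698 0.04  0.142] 0.091
scene 0.05 673 [0.669 0.031] [0.694 0.031 0.079] 0.081
scene 0.08 884 [0.67  0.007] [0.697 0.007 0.105] 0.067
scene 0.11 631 [0.688 0.011] [0.693 0.011 0.113] 0.067
scene 0.14 248 [0.767 0.031] [0.769 0.033 0.164] 0.143
```

The rows are not in the units I measure in: shifts go in shares of 0.6 m and turns go in shares of 180 degrees. I convert before sending: -0.6 m / 0.6 = -1, -0.08 m / 0.6 = -0.1333, -1.609 rad / 3.1416 = -0.5122.

>>> move_arm(
  plan=[
    {"delta_pos": [0.1,-0.0667,-0.0133],"turn": [0,0,-0.0573],"fingers": 0},
    {"delta_pos": [0.2,-0.1333,-0.0133],"turn": [0,0,-0.1146],"fingers": 0},
    {"delta_pos": [0.3,-0.2,-0.0133],"turn": [0,0,-0.1719],"fingers": 0},
    {"delta_pos": [0.405,-0.2683,-0.0133],"turn": [0,0,-0.2292],"fingers": 0},
    {"delta_pos": [0.4833,-0.35,-0.0133],"turn": [0,0,-0.2865],"fingers": 0},
    {"delta_pos": [0.55,-0.4333,-0.0133],"turn": [0,0,-0.3438],"fingers": 0},
    {"delta_pos": [0.65,-0.5167,-0.0133],"turn": [0,0,-0.4011],"fingers": 0},
    {"delta_pos": [0.7467,-0.6217,-0.0133],"turn": [0,0,-0.4584],"fingers": 0},
    {"delta_pos": [0.8,-0.7,-0.0133],"turn": [0,0,-0.5122],"fingers": 0},
    {"delta_pos": [0.8667,-0.8,-0.0133],"turn": [0,0,-0.5122],"fingers": 0},
    {"delta_pos": [0.9167,-0.8833,0],"turn": [0,0,-0.5122],"fingers": 0},
    {"delta_pos": [0.9833,-1,0.0333],"turn": [0,0,-0.5122],"fingers": 0},
  ],
)

```text
clock: 1.6
position: [0.5456, 0.039, 0.2378]
ee_rot: [0.588, 0.809, 0.0, 0.0]
ft_force: [1.3, -0.5, 0.7]
grip_width: 1.003
grasp_force: 0.0
```

Run:
```python
from h import *
o=get_obs();print(o['clock'],o['joint_pos'].round(2),o['position'])
print(rel([.595,.2055,.15],18),rel([.595,.2055,.081],18))
```

```text
1.6 [ 0.5   0.24 -0.75  1.64  0.17  1.32  0.03] [0.54562839 0.03900497 0.23779132]
([0.1432, 0.0982, 0.0878], [0.0007, 0.0005, -0.0009]) ([0.1433, 0.0982, 0.1568], [0.0007, 0.0005, -0.0009])
```

Scaled: 0.143 m / 0.6 = 0.2383, 0.03 m / 0.6 = 0.05.

>>> move_arm(
  plan=[
    {"delta_pos": [0.0833,0.05,0],"turn": [0,0,0],"fingers": 0},
    {"delta_pos": [0.1667,0.1083,0.0333],"turn": [0,0,0],"fingers": 0},
    {"delta_pos": [0.2383,0.1633,0.0833],"turn": [0,0,0],"fingers": 0},
    {"delta_pos": [0.2383,0.1633,0.1467],"turn": [0,0,0],"fingers": 0},
    {"delta_pos": [0.2383,0.1633,0.1467],"turn": [0,0,0],"fingers": 0},
    {"delta_pos": [0.2383,0.1633,0.1467],"turn": [0,0,0],"fingers": 0},
  ],
)

```text
clock: 2.35
position: [0.5948, 0.2029, 0.1511]
ee_rot: [0.588, 0.809, 0.0, 0.0]
ft_force: [0.3, -0.2, 0.0]
grip_width: 0.997
grasp_force: 0.0
```

Run:
```python
from h import *
o=get_obs();print(o['clock'],o['joint_pos'].round(2),o['position'])
print(rel([.595,.2055,.082],18))
a=camera('top');b=camera('scene')
m=np.zeros((600,800,3),np.uint8)
m[:600,:400]=cv2.resize(a['color'][140:260,160:240,::-1],(400,600),interpolation=cv2.INTER_CUBIC)
m[:600,400:]=cv2.resize(b['color'][150:270,140:220,::-1],(400,600),interpolation=cv2.INTER_CUBIC)
cv2.imwrite('pics/m2.png',m)
```

```text
2.35 [ 0.17  0.51 -0.76  1.53  0.37  1.24 -0.34] [0.5947503  0.20288007 0.1510937 ]
([0.0024, 0.001, 0.0691], [0.0011, 0.0004, -0.0015])
```

View pics/m2.png

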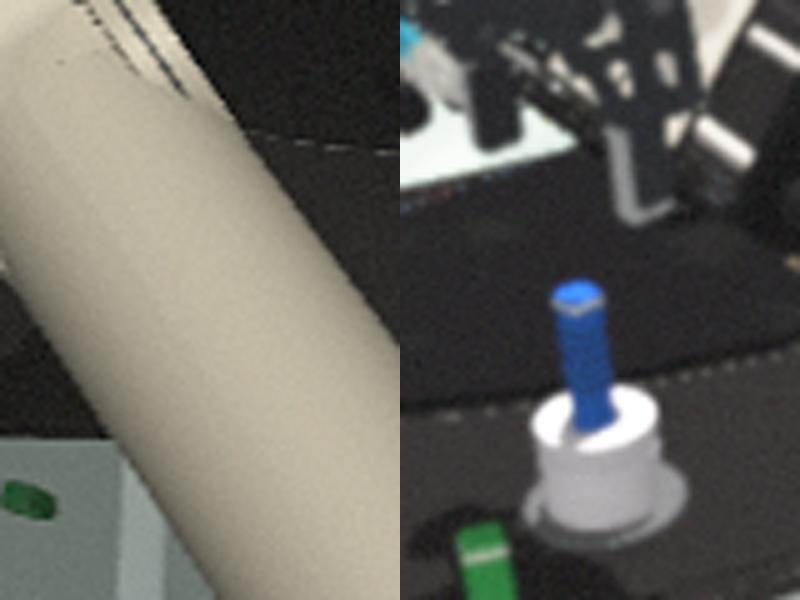

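Top view is covered by the forearm. The scene view shows the open fingers on both sides above the blue key (scene px ~(175,208)), with nothing in the way, so I go down and grasp.

Scaled: 0.069 m / 0.6 = 0.115, 0.0024 m / 0.6 = 0.004.

>>> move_arm(
  plan=[
    {"delta_pos": [0.004,0.0017,0.05],"turn": [0,0,0],"fingers": 0},
    {"delta_pos": [0.004,0.0017,0.115],"turn": [0,0,0],"fingers": 0},
    {"delta_pos": [0.004,0.0017,0.115],"turn": [0,0,0],"fingers": 0},
    {"delta_pos": [0.004,0.0017,0.115],"turn": [0,0,0],"fingers": 0.5},
    {"delta_pos": [0.004,0.0017,0.115],"turn": [0,0,0],"fingers": 0.7},
    {"delta_pos": [0.004,0.0017,0.115],"turn": [0,0,0],"fingers": 0.8},
    {"delta_pos": [0.004,0.0017,0.115],"turn": [0,0,0],"fingers": 0.9},
    {"delta_pos": [0.004,0.0017,0.115],"turn": [0,0,0],"fingers": 1},
    {"delta_pos": [0.004,0.0017,0.115],"turn": [0,0,0],"fingers": 1},
    {"delta_pos": [0.004,0.0017,0.115],"turn": [0,0,0],"fingers": 1},
  ],
  force=70,
)

```text
clock: 3.7
position: [0.5946, 0.2062, 0.0813]
ee_rot: [0.588, 0.809, 0.0, 0.0]
ft_force: [-1.3, -1.3, 5.1]
grip_width: 0.154
grasp_force: 68.2
```

Run:
```python
from h import *
o=get_obs();print(o['clock'],o['joint_pos'].round(2),o['position'],o['ft_force'],o['torque'],o['grasp_force'])
b=camera('scene')
cv2.imwrite('pics/m3.png',cv2.resize(b['color'][150:270,120:240,::-1],(600,600),interpolation=cv2.INTER_CUBIC))
```

```text
3.7 [ 0.14  0.58 -0.73  1.59  0.42  1.13 -0.38] [0.59460553 0.20623859 0.08125634] [-1.27756264 -1.33781282  5.14488789] [-0.19556898  0.25772307  0.02275201] 68.17654609680176
```

View pics/m3.png

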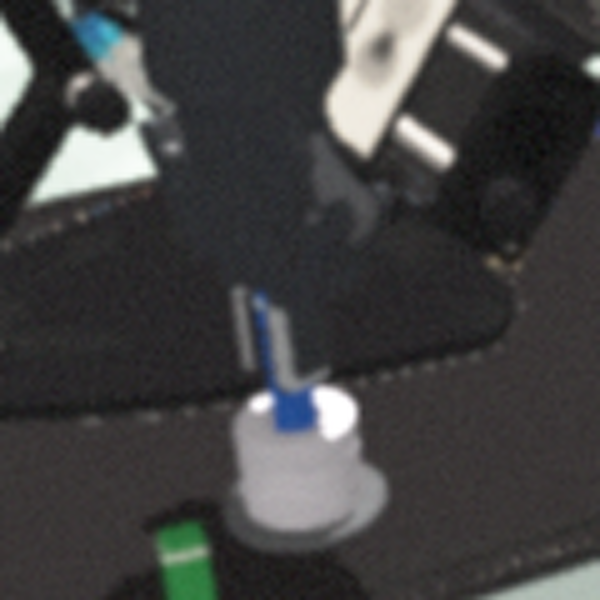

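Good grasp: the opening matches the 14 mm handle, and the scene view shows the pads on the blue handle above the stand. Lifting clear.

Scaled: -0.1 m / 0.6 = -0.1667, -0.075 m / 0.6 = -0.125.

>>> move_arm(
  plan=[
    {"delta_pos": [0,0,-0.025],"turn": [0,0,0],"fingers": 1},
    {"delta_pos": [0,0,-0.0667],"turn": [0,0,0],"fingers": 1},
    {"delta_pos": [0,0,-0.125],"turn": [0,0,0],"fingers": 1},
    {"delta_pos": [0,0,-0.1667],"turn": [0,0,0],"fingers": 1},
    {"delta_pos": [0,0,-0.1667],"turn": [0,0,0],"fingers": 1},
    {"delta_pos": [0,0,-0.1667],"turn": [0,0,0],"fingers": 1},
  ],
)

```text
clock: 4.5
position: [0.594, 0.2059, 0.1801]
ee_rot: [0.588, 0.809, -0.0, -0.0]
ft_force: [0.1, 0.0, -0.7]
grip_width: 0.15
grasp_force: 68.1
```

Run:
```python
from h import *
o=get_obs();print(o['clock'],o['position'],o['ft_force'],o['grasp_force'],o['grip_width'])
print(rel([.56,.08,.18],19.5),rel([.6085,-.0405,.18],19.5),rel([.6085,-.0405,.135],19.5))
```

```text
4.5 [0.59397001 0.20594492 0.18011038] [ 0.09946657  0.00284826 -0.69609387] 68.14962029457092 0.15010026396599846
([-0.1093, -0.0712, 0.0002], [-0.0009, 0.0003, -0.0263]) ([-0.2389, -0.0623, 0.0002], [-0.0009, 0.0003, -0.0263]) ([-0.2389, -0.0623, 0.0452], [-0.0009, 0.0003, -0.0263])
```

Scaled: -0.239 m / 0.6 = -0.3983, -0.2 m / 0.6 = -0.3333, -0.026 rad / 3.1416 = -0.0083.

>>> move_arm(
  plan=[
    {"delta_pos": [-0.0667,-0.05,0],"turn": [0,0,-0.0083],"fingers": 1},
    {"delta_pos": [-0.125,-0.0917,0],"turn": [0,0,-0.0083],"fingers": 1},
    {"delta_pos": [-0.1833,-0.1183,0],"turn": [0,0,-0.0083],"fingers": 1},
    {"delta_pos": [-0.2667,-0.1183,0],"turn": [0,0,-0.0083],"fingers": 1},
    {"delta_pos": [-0.3333,-0.1117,0],"turn": [0,0,-0.0083],"fingers": 1},
    {"delta_pos": [-0.3983,-0.1033,0],"turn": [0,0,-0.0083],"fingers": 1},
    {"delta_pos": [-0.3983,-0.1033,0.0417],"turn": [0,0,-0.0083],"fingers": 1},
    {"delta_pos": [-0.3983,-0.1033,0.075],"turn": [0,0,-0.0083],"fingers": 1},
    {"delta_pos": [-0.3983,-0.1033,0.075],"turn": [0,0,-0.0083],"fingers": 1},
    {"delta_pos": [-0.3983,-0.1033,0.075],"turn": [0,0,-0.0083],"fingers": 1},
  ],
)

```text
clock: 5.75
position: [0.6093, -0.0396, 0.1362]
ee_rot: [0.577, 0.817, 0.0, 0.0]
ft_force: [0.2, 0.6, -0.6]
grip_width: 0.15
grasp_force: 68.4
```

Run:
```python
from h import *
import pickle
o=get_obs();print(o['clock'],o['joint_pos'].round(2),o['position'],o['ft_force'],o['grip_width'])
a=camera('top');b=camera('scene');pickle.dump((a,b),open('hov.pkl','wb'))
m=np.zeros((600,800,3),np.uint8)
m[:,:400]=cv2.resize(a['color'][150:240,260:320,::-1],(400,600),interpolation=cv2.INTER_CUBIC)
m[:,400:]=cv2.resize(b['color'][140:230,255:315,::-1],(400,600),interpolation=cv2.INTER_CUBIC)
cv2.imwrite('pics/m4.png',m)
```

```text
5.75 [ 0.53  0.47 -0.7   1.6   0.32  1.19  0.11] [ 0.60931107 -0.03956042  0.13623391] [ 0.20954724  0.55157    -0.58168469] 0.15044714882535246
```

View pics/m4.png

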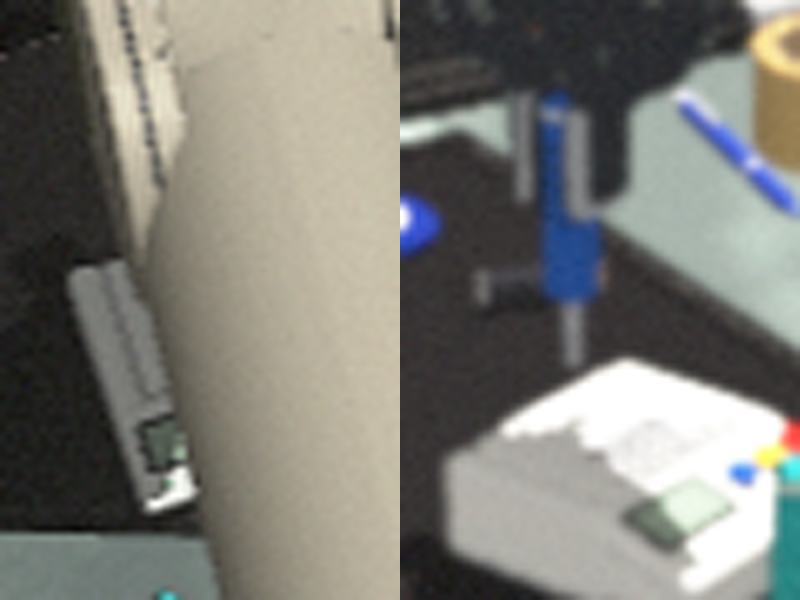

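Run:
```python
from h import *
import pickle
S=pickle.load(open('scene.pkl','rb'));a,b=pickle.load(open('hov.pkl','rb'))
# hole: darkest blob near (281,203)
g=cv2.cvtColor(S['color'],cv2.COLOR_RGB2GRAY).astype(float);hsv=cv2.cvtColor(S['color'],cv2.COLOR_RGB2HSV)
print(g[199:208,275:289].astype(int));print(hsv[199:208,275:289,1])
w=np.clip(225-g[200:207,277:287],0,None)
g2=cv2.cvtColor(b['color'],cv2.COLOR_RGB2GRAY).astype(int)
print(g2[182:198,274:290])
for p in(.004,.0057):
    print(proj(S,[.609,-.0395,p+.04]),proj(S,[.609,-.0395,p+.0599]),proj(S,[.609,-.0395,p+.0859]))
```

```text
[[ 76 111 157 209 240 252 254 254 254 254 254 254 254 254]
 [159 211 240 252 253 254 254 254 254 254 254 254 254 254]
 [239 252 254 254 254 253 252 252 253 254 254 254 254 254]
 [253 254 254 254 250 234 227 231 246 253 254 254 254 254]
 [254 254 254 254 249 229 223 230 245 253 254 254 254 253]
 [254 254 254 254 253 251 250 251 253 254 254 252 251 241]
 [254 254 254 254 254 254 254 254 254 254 251 241 236 223]
 [254 254 254 254 254 254 254 254 253 249 238 227 222 211]
 [254 254 254 254 254 254 254 253 244 226 210 217 215 215]]
[[17 16 13 12  6  2  1  0  0  0  0  0  0  1]
 [13 13  6  2  2  0  0  0  0  0  1  1  0  0]
 [ 7  2  1  1  1  2  2  2  2  1  0  1  1  0]
 [ 2  0  0  1  3  8  7  8  5  2  0  0  0  0]
 [ 0  0  0  1  3  8  8  7  5  2  0  1  1  2]
 [ 0  1  1  0  1  3  3  3  2  1  1  2  2  4]
 [ 1  0  0  1  0  1  1  1  1  1  3  5  3  2]
 [ 1  0  1  1  1  0  0  1  2  3  5  4  2  4]
 [ 0  0  0  0  1  0  0  2  3  6  6  6  5  4]]
[[ 62  60  64  68  69  72  73  71  69  75  82  84  61  55  53  52]
 [ 45  52  57  68  67  70  72  71  69  68  71  72  60  53  53  52]
 [ 39  44  46  55  64  71  7
[... 596 characters left out ...]
  82 116 120  91  61  54  56  63  85 102 105]
 [ 53  53  53  51  56  76 101 106  81  65  79  96 131 179 218 218]
 [ 53  52  54  54  56  60  73  78  81 110 162 200 232 251 254 254]
 [ 53  55  53  53  54  57  67 100 141 204 246 253 255 255 255 255]
 [ 53  52  55  58  65  90 133 190 237 252 255 255 255 255 255 255]]
(np.float64(280.1705500940584), np.float64(203.61779041792465)) (np.float64(280.0423270071099), np.float64(195.75546817833524)) (np.float64(279.8712348446125), np.float64(185.26452036046197))
(np.float64(280.15968692081736), np.float64(202.95168752960666)) (np.float64(280.03126482048043), np.float64(195.07716228174934)) (np.float64(279.8599042924935), np.float64(184.56975895647577))
```

Scaled: 0.016 m / 0.6 = 0.0267, 0.014 m / 0.6 = 0.0233.

>>> move_arm(
  plan=[
    {"delta_pos": [0,-0.0023,0.0117],"turn": [0,0,0],"fingers": 1},
    {"delta_pos": [0,-0.0023,0.0233],"turn": [0,0,0],"fingers": 1},
    {"delta_pos": [0,-0.0023,0.0267],"turn": [0,0,0],"fingers": 1},
    {"delta_pos": [0,-0.0023,0.0267],"turn": [0,0,0],"fingers": 1},
    {"delta_pos": [0,-0.0023,0.0267],"turn": [0,0,0],"fingers": 1},
  ],
)

```text
clock: 6.48
position: [0.608, -0.0408, 0.1199]
ee_rot: [0.577, 0.817, 0.0, 0.0]
ft_force: [-0.7, 0.5, -0.3]
grip_width: 0.152
grasp_force: 68.4
```

Run:
```python
from h import *
import pickle
o=get_obs();print(o['clock'],o['position'],o['ft_force'],o['torque'])
b=camera('scene')
cv2.imwrite('pics/m5.png',cv2.resize(b['color'][170:220,255:315,::-1],(720,600),interpolation=cv2.INTER_CUBIC))
g2=cv2.cvtColor(b['color'],cv2.COLOR_RGB2GRAY).astype(int)
print(g2[190:208,274:290])
```

```text
6.475 [ 0.60797079 -0.04075422  0.11988456] [-0.73326719  0.45276754 -0.34051609] [ 0.00338192 -0.01266683 -0.04297026]
[[ 49  52  54  58  66  67  69  75  70  68  67  64  53  54  52  50]
 [ 52  51  55  52  64  70  73  80  76  66  60  62  52  54  52  54]
 [ 55  49  54  54  57  69  87  98  93  69  57  55  53  52  59  55]
 [ 48  57  48  53  51  64  90 119 113  79  60  56  63  86 102 100]
 [ 52  53  55  53  54  60  94 125 122  86  80  96 128 179 219 219]
 [ 54  58  57  53  53  60  93 123 126 126 161 201 232 251 254 254]
 [ 56  50  54  53  54  64  96 129 155 206 247 253 255 255 255 255]
 [ 54  54  51  58  65  86 117 142 199 249 255 255 255 255 255 255]
 [ 55  59  65  90 129 176 194 172 219 253 255 255 255 255 255 255]
 [ 67  93 130 185 232 250 250 206 222 254 255 255 255 255 255 255]
 [124 187 234 252 255 255 254 217 219 253 255 255 255 255 255 255]
 [220 251 255 255 255 255 253 221 227 253 255 255 255 255 255 255]
 [250 255 255 255 254 252 241 220 230 251 255 255 255 255 255 255]
 [246 254 254 252 236 218 201 194 204 239 254 255 255 255 255 254]
 [203 220 223 212 186 175 173 175 180 225 252 255 255 254 252 244]
 [171 170 173 170 169 166 168 169 176 224 251 252 248 248 240 236]
 [169 168 165 168 166 169 168 166 166 182 200 196 204 231 232 228]
 [165 167 166 168 171 168 167 167 159 143 131 129 154 202 229 230]]
```

View pics/m5.png

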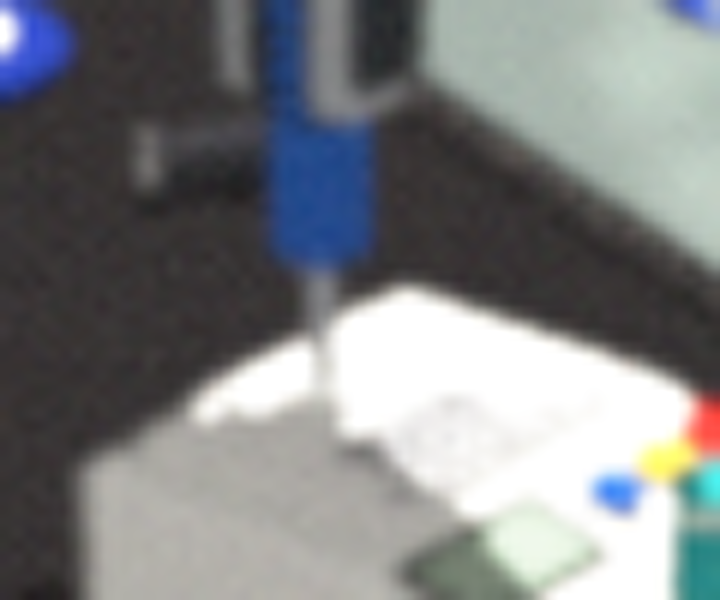

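The scene view shows the pin just above the hatch at scene px (281.4,~202), with the hole at (281.1,202.6), so they line up. Feeling downward now.

Scaled: 0.004 m / 0.6 = 0.0067, 0.0004 m / 0.6 = 0.0007.

>>> move_arm(
  plan=[
    {"delta_pos": [0.0005,0.0007,0.0017],"turn": [0,0,0],"fingers": 1},
    {"delta_pos": [0.0005,0.0007,0.0033],"turn": [0,0,0],"fingers": 1},
    {"delta_pos": [0.0005,0.0007,0.005],"turn": [0,0,0],"fingers": 1},
    {"delta_pos": [0.0005,0.0007,0.0067],"turn": [0,0,0],"fingers": 1},
    {"delta_pos": [0.0005,0.0007,0.0067],"turn": [0,0,0],"fingers": 1},
  ],
)

```text
clock: 7.15
position: [0.6081, -0.0404, 0.1156]
ee_rot: [0.577, 0.817, -0.0, 0.0]
ft_force: [0.6, -0.1, -0.3]
grip_width: 0.154
grasp_force: 68.4
```

Scaled: 0.001 m / 0.6 = 0.0017, 0.0005 m / 0.6 = 0.0008.

>>> move_arm(
  plan=[
    {"delta_pos": [0,0,0.0008],"turn": [0,0,0],"fingers": 1},
    {"delta_pos": [0,0,0.0017],"turn": [0,0,0],"fingers": 1},
    {"delta_pos": [0,0,0.0017],"turn": [0,0,0],"fingers": 1},
  ],
)

```text
clock: 7.52
position: [0.6081, -0.0404, 0.1147]
ee_rot: [0.577, 0.817, -0.0, 0.0]
ft_force: [0.3, -0.0, 0.3]
grip_width: 0.152
grasp_force: 68.4
```

Scaled: 0.001 m / 0.6 = 0.0017, 0.0005 m / 0.6 = 0.0008.

>>> move_arm(
  plan=[
    {"delta_pos": [0,0,0.0008],"turn": [0,0,0],"fingers": 1},
    {"delta_pos": [0,0,0.0017],"turn": [0,0,0],"fingers": 1},
    {"delta_pos": [0,0,0.0017],"turn": [0,0,0],"fingers": 1},
  ],
)

```text
clock: 7.9
position: [0.6081, -0.0403, 0.1137]
ee_rot: [0.577, 0.817, -0.0, -0.0]
ft_force: [0.7, -0.6, 0.3]
grip_width: 0.155
grasp_force: 68.4
```

Scaled: 0.001 m / 0.6 = 0.0017, 0.0005 m / 0.6 = 0.0008.

>>> move_arm(
  plan=[
    {"delta_pos": [0,0,0.0008],"turn": [0,0,0],"fingers": 1},
    {"delta_pos": [0,0,0.0017],"turn": [0,0,0],"fingers": 1},
    {"delta_pos": [0,0,0.0017],"turn": [0,0,0],"fingers": 1},
  ],
)

```text
clock: 8.28
position: [0.6081, -0.0404, 0.1127]
ee_rot: [0.577, 0.817, -0.0, 0.0]
ft_force: [0.2, -0.3, -0.8]
grip_width: 0.149
grasp_force: 68.4
```

Scaled: 0.001 m / 0.6 = 0.0017, 0.0005 m / 0.6 = 0.0008.

>>> move_arm(
  plan=[
    {"delta_pos": [0,0,0.0008],"turn": [0,0,0],"fingers": 1},
    {"delta_pos": [0,0,0.0017],"turn": [0,0,0],"fingers": 1},
    {"delta_pos": [0,0,0.0017],"turn": [0,0,0],"fingers": 1},
  ],
)

```text
clock: 8.65
position: [0.6081, -0.0404, 0.1117]
ee_rot: [0.577, 0.817, -0.0, -0.0]
ft_force: [-0.6, 0.1, 0.0]
grip_width: 0.155
grasp_force: 68.4
```

Scaled: 0.001 m / 0.6 = 0.0017, 0.0005 m / 0.6 = 0.0008.

>>> move_arm(
  plan=[
    {"delta_pos": [0,0,0.0008],"turn": [0,0,0],"fingers": 1},
    {"delta_pos": [0,0,0.0017],"turn": [0,0,0],"fingers": 1},
    {"delta_pos": [0,0,0.0017],"turn": [0,0,0],"fingers": 1},
  ],
)

```text
clock: 9.02
position: [0.6083, -0.0403, 0.111]
ee_rot: [0.577, 0.817, 0.0, 0.0]
ft_force: [-0.8, -0.6, 2.9]
grip_width: 0.157
grasp_force: 68.5
```

Scaled: 0.001 m / 0.6 = 0.0017, 0.0005 m / 0.6 = 0.0008.

>>> move_arm(
  plan=[
    {"delta_pos": [0,0,0.0008],"turn": [0,0,0],"fingers": 1},
    {"delta_pos": [0,0,0.0017],"turn": [0,0,0],"fingers": 1},
    {"delta_pos": [0,0,0.0017],"turn": [0,0,0],"fingers": 1},
  ],
)

```text
clock: 9.4
position: [0.6082, -0.0403, 0.1098]
ee_rot: [0.577, 0.817, 0.0, 0.0]
ft_force: [-0.7, 0.3, 3.1]
grip_width: 0.153
grasp_force: 68.5
```

Scaled: 0.001 m / 0.6 = 0.0017, 0.0005 m / 0.6 = 0.0008.

>>> move_arm(
  plan=[
    {"delta_pos": [0,0,0.0008],"turn": [0,0,0],"fingers": 1},
    {"delta_pos": [0,0,0.0017],"turn": [0,0,0],"fingers": 1},
    {"delta_pos": [0,0,0.0017],"turn": [0,0,0],"fingers": 1},
  ],
)

```text
clock: 9.78
position: [0.6082, -0.0404, 0.1088]
ee_rot: [0.577, 0.817, 0.0, 0.0]
ft_force: [-0.5, -0.4, 3.1]
grip_width: 0.152
grasp_force: 68.6
```

Button found at TCP z ≈ 0.111 (3 N). Continuing down to feel for the stop.

Scaled: 0.001 m / 0.6 = 0.0017, 0.0005 m / 0.6 = 0.0008.

>>> move_arm(
  plan=[
    {"delta_pos": [0,0,0.0008],"turn": [0,0,0],"fingers": 1},
    {"delta_pos": [0,0,0.0017],"turn": [0,0,0],"fingers": 1},
    {"delta_pos": [0,0,0.0017],"turn": [0,0,0],"fingers": 1},
  ],
)

```text
clock: 10.15
position: [0.6082, -0.0403, 0.1077]
ee_rot: [0.577, 0.817, 0.0, 0.0]
ft_force: [0.3, 0.5, 3.1]
grip_width: 0.152
grasp_force: 68.6
```

Scaled: 0.001 m / 0.6 = 0.0017, 0.0005 m / 0.6 = 0.0008.

>>> move_arm(
  plan=[
    {"delta_pos": [0,0,0.0008],"turn": [0,0,0],"fingers": 1},
    {"delta_pos": [0,0,0.0017],"turn": [0,0,0],"fingers": 1},
    {"delta_pos": [0,0,0.0017],"turn": [0,0,0],"fingers": 1},
  ],
)

```text
clock: 10.52
position: [0.6082, -0.0403, 0.1068]
ee_rot: [0.577, 0.817, 0.0, 0.0]
ft_force: [0.7, 0.0, 4.1]
grip_width: 0.151
grasp_force: 68.6
```

Scaled: 0.001 m / 0.6 = 0.0017, 0.0005 m / 0.6 = 0.0008.

>>> move_arm(
  plan=[
    {"delta_pos": [0,0,0.0008],"turn": [0,0,0],"fingers": 1},
    {"delta_pos": [0,0,0.0017],"turn": [0,0,0],"fingers": 1},
    {"delta_pos": [0,0,0.0017],"turn": [0,0,0],"fingers": 1},
  ],
)

```text
clock: 10.9
position: [0.6082, -0.0403, 0.1057]
ee_rot: [0.577, 0.817, 0.0, 0.0]
ft_force: [0.2, -0.1, 4.2]
grip_width: 0.151
grasp_force: 68.6
```

Scaled: 0.001 m / 0.6 = 0.0017, 0.0005 m / 0.6 = 0.0008.

>>> move_arm(
  plan=[
    {"delta_pos": [0,0,0.0008],"turn": [0,0,0],"fingers": 1},
    {"delta_pos": [0,0,0.0017],"turn": [0,0,0],"fingers": 1},
    {"delta_pos": [0,0,0.0017],"turn": [0,0,0],"fingers": 1},
  ],
)

```text
clock: 11.28
position: [0.6082, -0.0403, 0.1047]
ee_rot: [0.577, 0.817, 0.0, 0.0]
ft_force: [0.5, 0.2, 5.1]
grip_width: 0.15
grasp_force: 68.7
```

Scaled: 0.001 m / 0.6 = 0.0017, 0.0005 m / 0.6 = 0.0008.

>>> move_arm(
  plan=[
    {"delta_pos": [0,0,0.0008],"turn": [0,0,0],"fingers": 1},
    {"delta_pos": [0,0,0.0017],"turn": [0,0,0],"fingers": 1},
    {"delta_pos": [0,0,0.0017],"turn": [0,0,0],"fingers": 1},
  ],
)

```text
clock: 11.65
position: [0.6082, -0.0403, 0.1037]
ee_rot: [0.577, 0.817, 0.0, 0.0]
ft_force: [0.1, 0.0, 5.1]
grip_width: 0.151
grasp_force: 68.9
```

Scaled: 0.001 m / 0.6 = 0.0017, 0.0005 m / 0.6 = 0.0008.

>>> move_arm(
  plan=[
    {"delta_pos": [0,0,0.0008],"turn": [0,0,0],"fingers": 1},
    {"delta_pos": [0,0,0.0017],"turn": [0,0,0],"fingers": 1},
    {"delta_pos": [0,0,0.0017],"turn": [0,0,0],"fingers": 1},
  ],
)

```text
clock: 12.02
position: [0.6084, -0.0403, 0.1035]
ee_rot: [0.577, 0.817, 0.0, 0.0]
ft_force: [-2.2, -0.2, 11.1]
grip_width: 0.153
grasp_force: 69.9
```

Scaled: 0.0005 m / 0.6 = 0.0008.

>>> move_arm(
  plan=[
    {"delta_pos": [0,0,0.0008],"turn": [0,0,0],"fingers": 1},
    {"delta_pos": [0,0,0.0008],"turn": [0,0,0],"fingers": 1},
  ],
)

```text
clock: 12.28
position: [0.6084, -0.0403, 0.1034]
ee_rot: [0.577, 0.817, 0.0, 0.0]
ft_force: [-3.2, -0.5, 14.7]
grip_width: 0.154
grasp_force: 70.3
```

Scaled: 0.0005 m / 0.6 = 0.0008.

>>> move_arm(
  plan=[
    {"delta_pos": [0,0,0.0008],"turn": [0,0,0],"fingers": 1},
    {"delta_pos": [0,0,0.0008],"turn": [0,0,0],"fingers": 1},
  ],
)

```text
clock: 12.52
position: [0.6085, -0.0403, 0.1032]
ee_rot: [0.577, 0.817, 0.0, 0.001]
ft_force: [-3.7, -0.7, 18.0]
grip_width: 0.152
grasp_force: 70.7
```

Firm stop felt at z ≈ 0.1036. Backing just off it.

Scaled: -0.0022 m / 0.6 = -0.0037, -0.0015 m / 0.6 = -0.0025.

>>> move_arm(
  plan=[
    {"delta_pos": [0,0,-0.0025],"turn": [0,0,0],"fingers": 1},
    {"delta_pos": [0,0,-0.0037],"turn": [0,0,0],"fingers": 1},
    {"delta_pos": [0,0,-0.0037],"turn": [0,0,0],"fingers": 1},
  ],
)

```text
clock: 12.9
position: [0.6082, -0.0403, 0.104]
ee_rot: [0.577, 0.817, 0.0, 0.0]
ft_force: [0.2, -0.3, 4.7]
grip_width: 0.152
grasp_force: 68.9
```

Scaled: 0.004 m / 0.6 = 0.0067, 0.003 m / 0.6 = 0.005.

>>> move_arm(
  plan=[
    {"delta_pos": [0,0.0017,0],"turn": [0,0,0],"fingers": 1},
    {"delta_pos": [0,0.0033,0],"turn": [0,0,0],"fingers": 1},
    {"delta_pos": [0,0.005,0],"turn": [0,0,0],"fingers": 1},
    {"delta_pos": [0,0.0067,0],"turn": [0,0,0],"fingers": 1},
    {"delta_pos": [0,0.0067,0],"turn": [0,0,0],"fingers": 1},
  ],
)

```text
clock: 13.52
position: [0.6112, -0.0393, 0.1037]
ee_rot: [0.577, 0.816, -0.001, -0.001]
ft_force: [-2.8, -1.3, 7.3]
grip_width: 0.154
grasp_force: 69.2
```

Scaled: 0.003 m / 0.6 = 0.005, 0.001 m / 0.6 = 0.0017.

>>> move_arm(
  plan=[
    {"delta_pos": [0,0.0017,-0.0003],"turn": [0,0,0],"fingers": 1},
    {"delta_pos": [0,0.0033,-0.0003],"turn": [0,0,0],"fingers": 1},
    {"delta_pos": [0,0.005,-0.0003],"turn": [0,0,0],"fingers": 1},
    {"delta_pos": [0,0.005,-0.0003],"turn": [0,0,0],"fingers": 1},
  ],
)

```text
clock: 14.02
position: [0.6142, -0.0383, 0.1037]
ee_rot: [0.577, 0.817, -0.001, -0.001]
ft_force: [-2.0, -0.1, 4.8]
grip_width: 0.151
grasp_force: 69.0
```

The hatch slides with about 2 N. Pushing on.

Scaled: 0.009 m / 0.6 = 0.015, 0.0075 m / 0.6 = 0.0125.

>>> move_arm(
  plan=[
    {"delta_pos": [0,0.0025,0],"turn": [0,0,0],"fingers": 1},
    {"delta_pos": [0,0.005,0],"turn": [0,0,0],"fingers": 1},
    {"delta_pos": [0,0.0075,0],"turn": [0,0,0],"fingers": 1},
    {"delta_pos": [0,0.01,0],"turn": [0,0,0],"fingers": 1},
    {"delta_pos": [0,0.0125,0],"turn": [0,0,0],"fingers": 1},
    {"delta_pos": [0,0.015,0],"turn": [0,0,0],"fingers": 1},
    {"delta_pos": [0,0.015,0],"turn": [0,0,0],"fingers": 1},
  ],
)

```text
clock: 14.9
position: [0.6227, -0.0352, 0.1037]
ee_rot: [0.577, 0.817, -0.001, -0.001]
ft_force: [-2.4, 0.3, 5.6]
grip_width: 0.154
grasp_force: 69.0
```

Scaled: 0.0075 m / 0.6 = 0.0125, 0.006 m / 0.6 = 0.01.

>>> move_arm(
  plan=[
    {"delta_pos": [0,0.0025,0],"turn": [0,0,0],"fingers": 1},
    {"delta_pos": [0,0.005,0],"turn": [0,0,0],"fingers": 1},
    {"delta_pos": [0,0.0075,0],"turn": [0,0,0],"fingers": 1},
    {"delta_pos": [0,0.01,0],"turn": [0,0,0],"fingers": 1},
    {"delta_pos": [0,0.0125,0],"turn": [0,0,0],"fingers": 1},
    {"delta_pos": [0,0.0125,0],"turn": [0,0,0],"fingers": 1},
  ],
)

```text
clock: 15.65
position: [0.6303, -0.0325, 0.104]
ee_rot: [0.577, 0.817, -0.0, -0.0]
ft_force: [-2.1, 0.6, 4.5]
grip_width: 0.154
grasp_force: 68.9
```

Scaled: 0.009 m / 0.6 = 0.015, 0.0075 m / 0.6 = 0.0125.

>>> move_arm(
  plan=[
    {"delta_pos": [0,0.0025,0],"turn": [0,0,0],"fingers": 1},
    {"delta_pos": [0,0.005,0],"turn": [0,0,0],"fingers": 1},
    {"delta_pos": [0,0.0075,0],"turn": [0,0,0],"fingers": 1},
    {"delta_pos": [0,0.01,0],"turn": [0,0,0],"fingers": 1},
    {"delta_pos": [0,0.0125,0],"turn": [0,0,0],"fingers": 1},
    {"delta_pos": [0,0.015,0],"turn": [0,0,0],"fingers": 1},
    {"delta_pos": [0,0.015,0],"turn": [0,0,0],"fingers": 1},
  ],
)

```text
clock: 16.52
position: [0.639, -0.0294, 0.1042]
ee_rot: [0.577, 0.817, 0.0, 0.0]
ft_force: [-1.2, -0.7, 4.9]
grip_width: 0.153
grasp_force: 68.9
```

Scaled: 0.0015 m / 0.6 = 0.0025, 0.001 m / 0.6 = 0.0017.

>>> move_arm(
  plan=[
    {"delta_pos": [0,0.0017,0],"turn": [0,0,0],"fingers": 1},
    {"delta_pos": [0,0.0025,0],"turn": [0,0,0],"fingers": 1},
    {"delta_pos": [0,0.0025,0],"turn": [0,0,0],"fingers": 1},
  ],
)

```text
clock: 16.9
position: [0.6402, -0.0289, 0.1041]
ee_rot: [0.577, 0.817, 0.0, 0.0]
ft_force: [-2.2, 0.0, 4.8]
grip_width: 0.147
grasp_force: 68.9
```

Scaled: 0.001 m / 0.6 = 0.0017.

>>> move_arm(
  plan=[
    {"delta_pos": [0,0.0017,0],"turn": [0,0,0],"fingers": 1},
    {"delta_pos": [0,0.0017,0],"turn": [0,0,0],"fingers": 1},
  ],
)

```text
clock: 17.15
position: [0.641, -0.0288, 0.104]
ee_rot: [0.577, 0.817, -0.0, -0.0]
ft_force: [-2.6, -0.6, 4.8]
grip_width: 0.15
grasp_force: 68.8
```

Scaled: 0.001 m / 0.6 = 0.0017.

>>> move_arm(
  plan=[
    {"delta_pos": [0,0.0017,0],"turn": [0,0,0],"fingers": 1},
    {"delta_pos": [0,0.0017,0],"turn": [0,0,0],"fingers": 1},
  ],
)

```text
clock: 17.4
position: [0.6421, -0.0285, 0.1041]
ee_rot: [0.577, 0.817, -0.0, 0.0]
ft_force: [-3.0, -0.4, 4.8]
grip_width: 0.152
grasp_force: 68.8
```

Scaled: 0.001 m / 0.6 = 0.0017.

>>> move_arm(
  plan=[
    {"delta_pos": [0,0.0017,0],"turn": [0,0,0],"fingers": 1},
    {"delta_pos": [0,0.0017,0],"turn": [0,0,0],"fingers": 1},
  ],
)

```text
clock: 17.65
position: [0.6431, -0.0281, 0.1041]
ee_rot: [0.577, 0.817, 0.0, 0.0]
ft_force: [-3.8, -0.7, 4.4]
grip_width: 0.154
grasp_force: 68.8
```

Scaled: 0.001 m / 0.6 = 0.0017.

>>> move_arm(
  plan=[
    {"delta_pos": [0,0.0017,0],"turn": [0,0,0],"fingers": 1},
    {"delta_pos": [0,0.0017,0],"turn": [0,0,0],"fingers": 1},
  ],
)

```text
clock: 17.9
position: [0.6435, -0.028, 0.104]
ee_rot: [0.577, 0.816, -0.001, -0.0]
ft_force: [-5.3, -2.1, 6.1]
grip_width: 0.154
grasp_force: 69.0
```

The end stop is felt (about 6 N). Backing off to mid-hole and lifting straight out.

Scaled: -0.08 m / 0.6 = -0.1333, -0.05 m / 0.6 = -0.0833.

>>> move_arm(
  plan=[
    {"delta_pos": [0,-0.0025,0],"turn": [0,0,0],"fingers": 1},
    {"delta_pos": [0,-0.005,0],"turn": [0,0,0],"fingers": 1},
    {"delta_pos": [0,-0.005,-0.0083],"turn": [0,0,0],"fingers": 1},
    {"delta_pos": [0,-0.005,-0.02],"turn": [0,0,0],"fingers": 1},
    {"delta_pos": [0,-0.005,-0.0417],"turn": [0,0,0],"fingers": 1},
    {"delta_pos": [0,-0.005,-0.0833],"turn": [0,0,0],"fingers": 1},
    {"delta_pos": [0,-0.005,-0.1333],"turn": [0,0,0],"fingers": 1},
    {"delta_pos": [0,-0.005,-0.1333],"turn": [0,0,0],"fingers": 1},
    {"delta_pos": [0,-0.005,-0.1333],"turn": [0,0,0],"fingers": 1},
  ],
)

```text
clock: 19.02
position: [0.6407, -0.0288, 0.1838]
ee_rot: [0.577, 0.817, -0.0, -0.0]
ft_force: [-0.3, -0.9, -1.0]
grip_width: 0.153
grasp_force: 68.2
```

Run:
```python
from h import *
o=get_obs();print(o['clock'],o['position'],o['ft_force'])
for p in([.56,.08,.183],[.594,.2059,.183],[.594,.2059,.14]): print(rel(p,18))
b=camera('scene')
cv2.imwrite('pics/m6.png',cv2.resize(b['color'][120:240,235:335,::-1],(500,600),interpolation=cv2.INTER_CUBIC))
```

```text
19.025 [ 0.64074317 -0.02876776  0.18378446] [-0.26437776 -0.88885899 -0.95792273]
([0.1295, -0.0398, 0.0008], [-0.0008, 0.0, 0.0258])
([0.2368, 0.0342, 0.0008], [-0.0008, 0.0, 0.0258])
([0.2368, 0.0342, 0.0438], [-0.0008, 0.0, 0.0258])
```

View pics/m6.png

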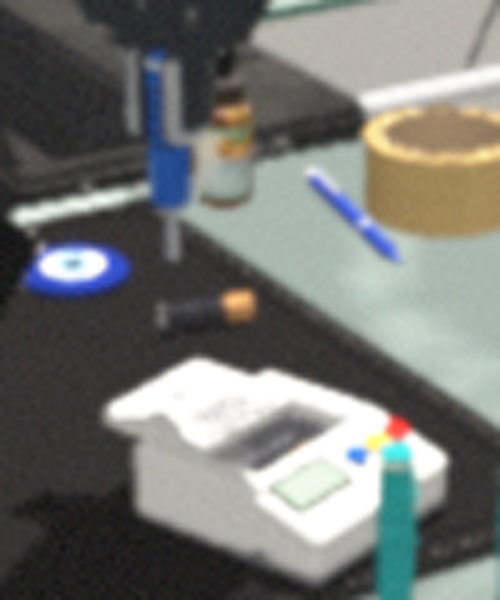

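The scene view shows the hatch slid back over the rear edge with the compartment open (px ~(288,207)). The key is still upright in the gripper (px ~(269,160)). Returning it to the stand.

Scaled: 0.237 m / 0.6 = 0.395, 0.21 m / 0.6 = 0.35, 0.026 rad / 3.1416 = 0.0083.

>>> move_arm(
  plan=[
    {"delta_pos": [0.05,-0.0667,0],"turn": [0,0,0.0083],"fingers": 1},
    {"delta_pos": [0.1333,-0.075,0],"turn": [0,0,0.0083],"fingers": 1},
    {"delta_pos": [0.2167,-0.0667,0],"turn": [0,0,0.0083],"fingers": 1},
    {"delta_pos": [0.2833,-0.025,0],"turn": [0,0,0.0083],"fingers": 1},
    {"delta_pos": [0.35,0.025,0],"turn": [0,0,0.0083],"fingers": 1},
    {"delta_pos": [0.395,0.0575,0],"turn": [0,0,0.0083],"fingers": 1},
    {"delta_pos": [0.395,0.0575,0.0417],"turn": [0,0,0.0083],"fingers": 1},
    {"delta_pos": [0.395,0.0575,0.0733],"turn": [0,0,0.0083],"fingers": 1},
    {"delta_pos": [0.395,0.0575,0.0733],"turn": [0,0,0.0083],"fingers": 1},
    {"delta_pos": [0.395,0.0575,0.0733],"turn": [0,0,0.0083],"fingers": 1},
  ],
)

```text
clock: 20.32
position: [0.5949, 0.2058, 0.1406]
ee_rot: [0.588, 0.809, 0.0, 0.0]
ft_force: [0.8, 0.2, -1.3]
grip_width: 0.15
grasp_force: 68.6
```

Run:
```python
from h import *
o=get_obs();print(o['clock'],o['position'],o['ft_force'])
for p in([.5945,.2060,.12],[.5945,.206,.084]): print(rel(p,18))
```

```text
20.325 [0.59487159 0.20581417 0.14060256] [ 0.78679889  0.24496126 -1.26819476]
([0.0003, -0.0003, 0.0206], [0.0003, 0.0001, -0.001])
([0.0003, -0.0003, 0.0566], [0.0003, 0.0001, -0.001])
```

Scaled: 0.035 m / 0.6 = 0.0583, 0.031 m / 0.6 = 0.0517.

>>> move_arm(
  plan=[
    {"delta_pos": [0.0005,-0.0005,0.0167],"turn": [0,0,0],"fingers": 1},
    {"delta_pos": [0.0005,-0.0005,0.0333],"turn": [0,0,0],"fingers": 1},
    {"delta_pos": [0.0005,-0.0005,0.0467],"turn": [0,0,0],"fingers": 1},
    {"delta_pos": [0.0005,-0.0005,0.0517],"turn": [0,0,0],"fingers": 1},
    {"delta_pos": [0.0005,-0.0005,0.0567],"turn": [0,0,0],"fingers": 1},
    {"delta_pos": [0.0005,-0.0005,0.0583],"turn": [0,0,0],"fingers": 1},
    {"delta_pos": [0.0005,-0.0005,0.0583],"turn": [0,0,0],"fingers": 1},
  ],
)

```text
clock: 21.2
position: [0.5943, 0.2065, 0.1052]
ee_rot: [0.588, 0.809, 0.0, 0.0]
ft_force: [-0.5, -0.1, -1.2]
grip_width: 0.153
grasp_force: 68.6
```

The pin is in the floor hole with no force. Lowering to seat it.

Scaled: 0.0235 m / 0.6 = 0.0392, 0.0225 m / 0.6 = 0.0375.

>>> move_arm(
  plan=[
    {"delta_pos": [0,0,0.0083],"turn": [0,0,0],"fingers": 1},
    {"delta_pos": [0,0,0.0167],"turn": [0,0,0],"fingers": 1},
    {"delta_pos": [0,0,0.025],"turn": [0,0,0],"fingers": 1},
    {"delta_pos": [0,0,0.0333],"turn": [0,0,0],"fingers": 1},
    {"delta_pos": [0,0,0.0375],"turn": [0,0,0],"fingers": 1},
    {"delta_pos": [0,0,0.0392],"turn": [0,0,0],"fingers": 1},
    {"delta_pos": [0,0,0.0392],"turn": [0,0,0],"fingers": 1},
  ],
)

```text
clock: 22.08
position: [0.5943, 0.2065, 0.0817]
ee_rot: [0.588, 0.809, 0.0, 0.0]
ft_force: [-0.1, -0.2, -0.4]
grip_width: 0.155
grasp_force: 68.6
```

Scaled: -0.11 m / 0.6 = -0.1833, -0.07 m / 0.6 = -0.1167.

>>> move_arm(
  plan=[
    {"delta_pos": [0,0,0.001],"turn": [0,0,0],"fingers": 1},
    {"delta_pos": [0,0,0.001],"turn": [0,0,0],"fingers": 0.75},
    {"delta_pos": [0,0,0.001],"turn": [0,0,0],"fingers": 0.5},
    {"delta_pos": [0,0,0.001],"turn": [0,0,0],"fingers": 0},
    {"delta_pos": [0,0,0.001],"turn": [0,0,0],"fingers": 0},
    {"delta_pos": [0,0,0.001],"turn": [0,0,0],"fingers": 0},
    {"delta_pos": [0,0,0.001],"turn": [0,0,0],"fingers": 0},
    {"delta_pos": [0,0,-0.05],"turn": [0,0,0],"fingers": 0},
    {"delta_pos": [0,0,-0.1167],"turn": [0,0,0],"fingers": 0},
    {"delta_pos": [0,0,-0.1833],"turn": [0,0,0],"fingers": 0},
    {"delta_pos": [0,0,-0.1833],"turn": [0,0,0],"fingers": 0},
    {"delta_pos": [0,0,-0.1833],"turn": [0,0,0],"fingers": 0},
  ],
)

```text
clock: 23.58
position: [0.5941, 0.2062, 0.1911]
ee_rot: [0.588, 0.809, -0.0, 0.0]
ft_force: [0.9, -0.5, -0.9]
grip_width: 0.999
grasp_force: 0.0
```

Run:
```python
from h import *
b=camera('scene');o=get_obs();print(o['clock'],o['position'],o['grip_width'],o['ft_force'])
m=np.zeros((500,800,3),np.uint8)
m[:,:400]=cv2.resize(b['color'][165:265,140:220,::-1],(400,500));m[:,400:]=cv2.resize(b['color'][165:265,250:330,::-1],(400,500))
cv2.imwrite('pics/m7.png',m)
```

```text
23.625 [0.59381124 0.20612363 0.19054937] 0.9973763512601534 [ 0.47922435 -0.45499084 -0.73680617]
```

View pics/m7.png

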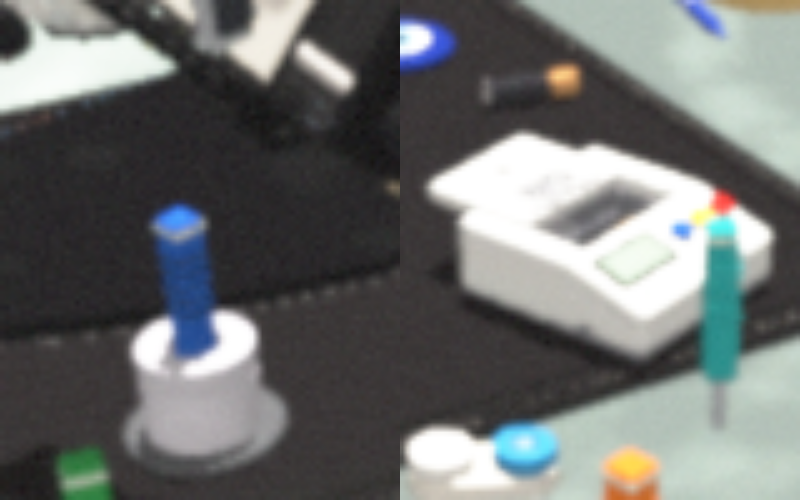

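The scene view shows the key seated upright in its stand (px ~(176,220)) and the hatch open (px ~(290,207)). The gripper is clear, so I hand in.

```bash
python3 -c "
from workcell import hand_in
print(hand_in())"
```

```text
the job is handed in; nothing more can be done
None
```

The battery hatch is pushed back to its end stop, the blue pin key is back upright in its stand, and the job is handed in; it took about 24 s, the highest force I read was about 18 N, and the hand-in returned no verdict.

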